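# Roll the dust roller up its cleaning pad and park it

## Robot

A 6-joint arm with a two-finger parallel gripper is mounted at the origin on the work surface. World frame = base frame: x ahead of the robot, y to its left, z up, the work surface at z = 0. Lengths are in mm, angles in rad, forces in N, time in s.
With the tool pointing down it reaches from about 200 to 875 mm from the base axis. Payload 3.4 kg.
Tool frame: the origin (TCP) lies on the centre line of the jaws, within the pads' length; the fingertips stand 8 mm ahead of it and the grasp point (between the pads) lies 11 mm behind it; z points along the fingers, y is the direction in which the jaws open and shut (so a half turn about z gives the same grasp; the last joint's range is limited). The gripper opens to 94 mm and grips with 3 to 60 N. Pads are 16 mm wide; open, the fingers measure 119 mm over their backs; the gripper's body (75 mm by 177 mm) begins 78 mm behind the grasp point.
Start: joints at [1.163, 0.276, 1.505, -0, 1.361, -0.121], TCP at [162.675, 551.544, 213.493] pointing down, gripper open.
Joint ranges: [-2.89, 2.89], [-0.75, 2.08], [0.22, 2.7], [-1.18, 4.32], [0.11, 2.71], [-2.7, 2.7]. Speed limits (rad/s): [2.57, 2.57, 3.14, 3.14, 3.14, 3.14].

## Interface

Orientations are given as a unit quaternion [w, x, y, z].
In Python, from cell import read_state, get_image, job_done gives the robot as it stands.
- The arm moves only by the tool servo_tool, never from a script. Its argument "increments" is a list of rows, each a list of 4 numbers: the shift along the tool's x, y, z in mm, then the turn about the tool's z in degrees. A call has 1 to 8 rows; each row shifts and turns the commanded pose from where the row before left it, along the tool's axes as they then stand; what a row does not reach is not made up. A row lasts 1/10 s, in which the tool goes at most 50 mm and 8.59 degrees, less where a joint would pass 70% of its speed; a pose out of reach is approached as far as the arm can. A call with a gripper value outside its range is refused whole. "gripper" is the opening, from 0 (shut) to 1 (fully open), set as the call begins (left out, the last holds). The fingers move at their own pace and stop on an object; "force" is the grip in N (left out, the last holds). Time passes only in rows, so rows that do not move let the fingers close. It gives the time, the measured TCP pose, the force and the opening at its end, in the units of the state.
- read_state(): the state, without advancing time (a new reading comes with each control period).
- get_image(name): name is "side" or "top"; returns a dict with "image" (400x640x3 uint8, blue, green, red), "z_map" (400x640 float32, mm along the optical axis (not along the pixel's ray), 0 where there is no reading), "intrinsics" (3x3 intrinsics, pixels), "D" ([k1, k2, p1, p2, k3] as OpenCV has them; the pictures are not rectified), "rvec" (rotation vector, rad) and "tvec" (3), from world to camera coordinates, as OpenCV has them. Camera axes: x right, y down, z forward; pixel columns grow to the right and rows downward; lengths in mm; the calibration is good to about 2 mm. A picture is of the moment at which its call begins.
- job_done(): hands the job in, once; it reports no verdict.
The state is a dict: "time_s": time; "joints": joint angles; "joint_vel": joint speeds; "effort": joint torques, N m; "ee_pos": TCP position; "ee_rot": TCP orientation; "contact_force": force on the tool from outside, world axes, zero at the start; "torque": the same for the moment, N m; "width": finger opening in mm.
Only numpy, scipy, OpenCV 4.12 (cv2) and the standard library are available. Lean on these libraries where they do the work, as an engineer would, in place of code of your own. Each camera call takes 0.05 s, during which the arm holds its last target. There are 200 camera calls.

## Task

With your fingertips, push the blue dust roller slowly up the sloping white pad of its dock, keeping behind it so that it never runs back, until it drops into the cradle and rests against the stop, then take your hand away. Don't pinch it or lift it off the pad, push gently, and leave everything else on the bench where it is.

Things in the scene. Friction and masses are not known exactly. Their poses are not given: they have to be found in the camera images.
- dock: Dust-roller cleaning dock, fixed: a lane that climbs from an infeed over a white pad to a cradle with a stop plate (68 mm tall). 286 mm long (x = -165 to 121 mm), 182 mm wide. Origin on the bench under the lane; x points uphill along the lane, y across it, z up. Lane 166 mm wide between side rims that stand 8 mm above its floor. Firm, not sticky: a roller left on the slope rolls back down.
- dock_lip (a point): middle of the top of the low front lip, 15 mm above the bench (dock x = -162 mm; 5 mm thick). Behind it, from dock x = -160 to -85 mm, lies the flat infeed floor, 10 mm above the bench
- dock_foot (a point): middle of the line where the flat infeed ends and the white pad begins to climb, at 8 degrees, on the lane floor, 10 mm above the bench (dock x = -85 mm)
- dock_crest (a point): middle of the pad's top edge, on the lane floor, 31 mm above the bench (dock x = +65 mm). Past it the black cradle floor falls at 10 degrees to the stop, whose rubber face is at dock x = +107 mm
- dock_seat (a point): where the roller's centre is when it is parked in the cradle, touching the stop: dock x = +85 mm, 50 mm above the bench. Once past the crest the roller drops the last 15 to 20 mm home by itself and stays
- roller: blue dust roller with a smooth silicone skin, a cylinder 44 mm in diameter and 160 mm long with a black stub grip 16 mm thick, 22 mm long at each end; 0.24 to 0.48 kg. It starts on the flat infeed, free to roll. Origin at its centre; its own y axis is the roller's axis (across the lane); its x and z axes turn as it rolls
- cleaner: white screen-cleaner bottle, 54 mm across, 150 mm tall, loose, standing beside the dock; origin under its centre
- spare_sleeve: spare red roller sleeve standing on end, a tube 38 mm across, 22 mm bore, 120 mm tall, loose, beside the dock; origin under its centre
- multimeter: yellow digital multimeter lying on its back, 85 x 170 x 38 mm, loose; origin under its centre
- board: green circuit board, 100 x 140 mm, parts up to 20 mm high, loose; origin under its centre
- driver: screwdriver with a red handle, 170 mm long, lying loose beside the dock; origin under its middle
- screw_bin: open blue parts bin with screws in it, 100 x 130 x 55 mm, loose; origin under its centre
- bit_case: black case of driver bits, 110 x 190 x 38 mm, loose; origin under its centre
Mind the look-alikes: they are no part of the job. There is more than one size of the roller; the one meant has the size given above.

How it is judged:
By the outcome, as a careful person would: the job done as asked, in the order asked, and still so for the second after the job is handed in, with the robot touching nothing.
It also fails if it takes over 40 s, if anything falls off the work surface, if the arm or the gripper's body presses on something with over 40 N, if the wrist force passes 120 N, or if a joint passes its speed limit or range.

## Working session

There is one attempt and no reset: what is moved stays moved. The work goes in short steps, Python scripts to look and compute and a tool call to move; the robot and the scene stay as the last step left them, time stands still between calls to the robot, and variables do not carry over. Pictures are saved under pics/ and viewed, about 8 in all and at most 12, crops included, and the job is handed in when it is done.

Besides the shell and the picture viewer there is one more tool, called after "Call:" by a JSON object that holds its "fn" and its "kwargs". servo_tool: Moves the arm, as the interface text tells. Its arguments: {"type":"object","properties":{"increments":{"type":"array","items":{"type":"array","items":{"type":"number"}}},"gripper":{"type":"number"},"force":{"type":"number"}},"required":["increments"]}

```bash
mkdir -p pics
cat > h.py <<'E'
import numpy as np, cv2
from cell import read_state, get_image, job_done
def pts(d):
    K,D=np.array(d["intrinsics"]),np.array(d["D"]); z=d["z_map"]; h,w=z.shape
    u,v=np.meshgrid(np.arange(w),np.arange(h))
    n=cv2.undistortPoints(np.stack([u,v],-1).reshape(-1,1,2).astype(float),K,D).reshape(h,w,2)
    P=np.dstack([n[...,0]*z,n[...,1]*z,z]); R=cv2.Rodrigues(np.array(d["rvec"]))[0]
    W=(P-np.array(d["tvec"]).ravel())@R; W[z==0]=np.nan
    return W
E
python3 - <<'E'
from h import *
s=read_state(); print({k:np.round(v,3) for k,v in s.items()})
for n in("top","side"):
    d=get_image(n); cv2.imwrite(f"pics/{n}0.png",d["image"]); np.save(f"{n}0.npy",np.dstack([pts(d),d["image"]]))
E
```

```text
{'time_s': np.float64(0.0), 'joints': array([ 1.163,  0.277,  1.506, -0.   ,  1.361, -0.121]), 'joint_vel': array([-0.   , -0.001, -0.001, -0.001, -0.002, -0.002]), 'effort': array([-0.0000e+00, -4.0457e+01, -2.3723e+01,  7.0000e-02,  3.5000e-02,
       -0.0000e+00]), 'ee_pos': array([162.446, 551.001, 212.622]), 'ee_rot': array([-0.   ,  0.143,  0.99 , -0.001]), 'contact_force': array([ 0.388, -0.073,  0.418]), 'torque': array([-0.026, -0.007, -0.032]), 'width': np.float64(93.867)}
```

View pics/top0.png

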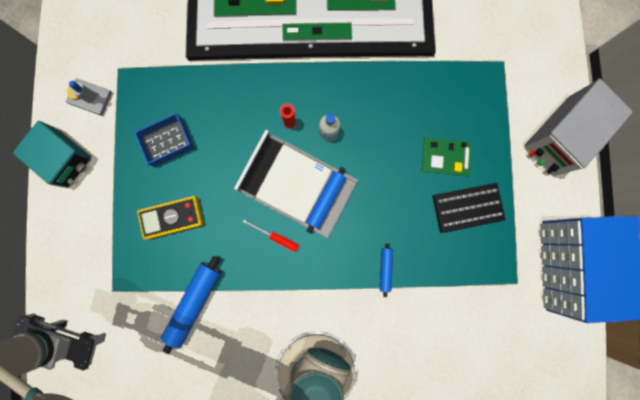

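View pics/side0.png

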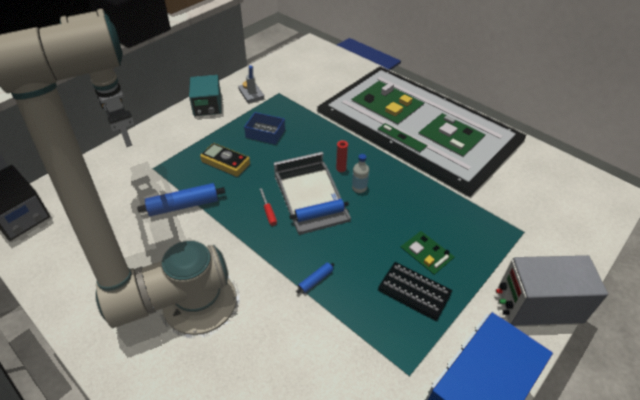

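Top view: the dock is at about px (296,185), with the stop plate at left (258,160) and the blue roller on the infeed at (327,200). The sleeve, bottle and driver stand beside it. The larger and smaller rollers at (192,305) and (386,270) are the look-alikes.

Run:
```python
from h import *
from scipy import ndimage as nd
for n,(u0,u1,v0,v1) in (("top",(225,370,120,245)),("side",(262,360,145,238))):
    a=np.load(n+"0.npy"); W=a[...,:3]; im=a[...,3:].astype(np.uint8)
    hsv=cv2.cvtColor(im,cv2.COLOR_BGR2HSV).astype(int); roi=np.zeros(im.shape[:2],bool); roi[v0:v1,u0:u1]=1
    z=W[...,2]
    def rep(name,m):
        l,k=nd.label(m&roi&np.isfinite(z)); 
        if k==0: print(n,name,'none');return
        m=l==1+np.argmax(nd.sum(m,l,range(1,k+1)))
        p=W[m]; c,(w,h),ang=cv2.minAreaRect(p[:,:2].astype(np.float32)); 
        print(n,name,m.sum(),"rect",np.round(cv2.boxPoints((c,(w,h),ang))).tolist(),"c",np.round(c),"wh",np.round((w,h)),"z pct",np.round(np.percentile(p[:,2],[2,50,98])))
        return p
    rep("roller",(abs(hsv[...,0]-108)<12)&(hsv[...,1]>140)&(hsv[...,2]>60))
    p=rep("pad",(hsv[...,1]<60)&(hsv[...,2]>170)&(z>5)&(z<60))
    A=np.c_[p[:,:2],np.ones(len(p))]; g=np.linalg.lstsq(A,p[:,2],rcond=None)[0]; print("pad grad",g,"slope deg",np.degrees(np.arctan(np.hypot(*g[:2]))),"dir deg",np.degrees(np.arctan2(g[1],g[0])))
    rep("dock",(z>6)&(z<75)&~((hsv[...,0]<8)&(hsv[...,1]>150)))
    rep("stop",(z>55)&(z<75)&(hsv[...,1]<110))
```

```text
top roller 847 rect [[396.0, -13.0], [541.0, -95.0], [561.0, -61.0], [416.0, 21.0]] c [479. -37.] wh [ 40. 167.] z pct [37. 51. 57.]
top pad 3311 rect [[415.0, 25.0], [566.0, -56.0], [638.0, 80.0], [487.0, 161.0]] c [527.  52.] wh [154. 171.] z pct [ 8. 20. 33.]
pad grad [  0.06195622   0.12594631 -19.21024573] slope deg 7.989862389874136 dir deg 63.80624453566707
top dock 6823 rect [[364.0, -32.0], [542.0, -130.0], [680.0, 119.0], [501.0, 217.0]] c [522.  43.] wh [285. 204.] z pct [ 8. 24. 67.]
top stop 380 rect [[504.0, 198.0], [662.0, 111.0], [669.0, 124.0], [512.0, 212.0]] c [587. 161.] wh [ 15. 180.] z pct [57. 66. 71.]
side roller 533 rect [[385.0, -56.0], [575.0, -109.0], [595.0, -38.0], [405.0, 15.0]] c [490. -47.] wh [ 73. 198.] z pct [30. 49. 58.]
side pad 1384 rect [[427.0, 43.0], [571.0, -38.0], [637.0, 80.0], [493.0, 161.0]] c [532.  62.] wh [135. 165.] z pct [11. 22. 33.]
pad grad [  0.06450658   0.11679897 -19.72789041] slope deg 7.599986905412916 dir deg 61.08868988752391
side dock 3879 rect [[359.0, -37.0], [537.0, -133.0], [678.0, 126.0], [500.0, 222.0]] c [519.  45.] wh [295. 202.] z pct [ 8. 26. 67.]
side stop 248 rect [[500.0, 195.0], [658.0, 106.0], [670.0, 128.0], [512.0, 217.0]] c [585. 162.] wh [ 25. 181.] z pct [56. 65. 72.]
```

```bash
python3 -c "
import cv2
i=cv2.imread('pics/top0.png')[115:245,220:370]; cv2.imwrite('pics/crop.png',cv2.resize(i,None,fx=4.5,fy=4.5,interpolation=2))"
```

```text
(no output)
```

View pics/crop.png

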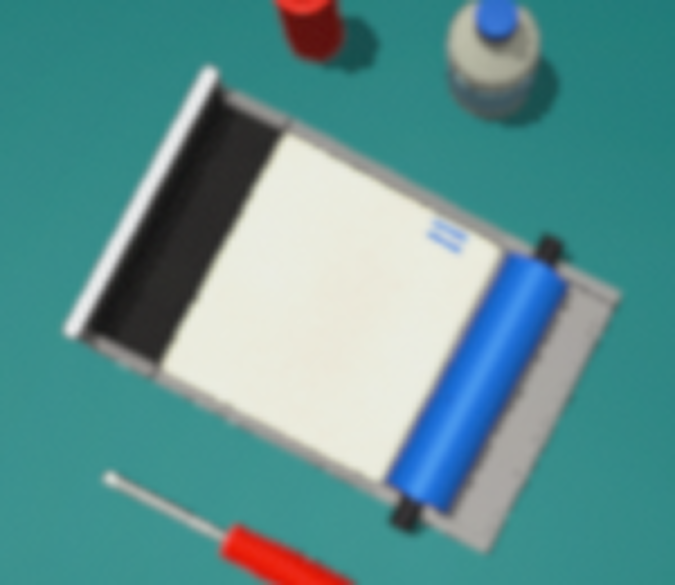

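Call:
{"fn": "servo_tool", "kwargs": {"increments": [[0,0,0,8],[0,0,0,8],[0,0,0,8],[0,0,0,8],[0,0,0,8],[0,0,0,8],[0,0,0,8],[0,0,0,8]], "gripper": 1}}

```text
time_s: 0.9
ee_pos: [162.5, 551.2, 213.0]
ee_rot: [0.0, 0.648, 0.762, -0.001]
contact_force: [-0.0, 0.2, 0.9]
width: 93.9
```

Call:
{"fn": "servo_tool", "kwargs": {"increments": [[0,0,0,8],[0,0,0,8],[0,0,0,8],[0,0,0,8],[0,0,0,6.2],[0,0,0,0]]}}

```text
time_s: 1.5
ee_pos: [162.6, 551.2, 213.0]
ee_rot: [0.0, 0.86, 0.51, -0.0]
contact_force: [-0.2, 0.7, -0.0]
width: 93.8
```

```bash
cat >> h.py <<'E'
from scipy.spatial.transform import Rotation as Ro
O=np.array([532.,61.]); A=np.radians(61.3); U=np.array([np.cos(A),np.sin(A)]); V=np.array([-U[1],U[0]])
def dock(p): q=np.asarray(p)[...,:2]-O; return np.stack([q@U,q@V],-1)
def tool(goal_dock,z):   # shift in tool axes to a dock x,y and world z
    s=read_state(); w,x,y,zq=s["ee_rot"]; R=Ro.from_quat([x,y,zq,w]).as_matrix()
    g=np.r_[O+goal_dock[0]*U+goal_dock[1]*V,z]
    print("t",s["time_s"],"dock",dock(s["ee_pos"]).round(1),"z",round(s["ee_pos"][2],1),"toolx deg",np.degrees(np.arctan2(R[1,0],R[0,0])).round(2),"F",np.round(s["contact_force"],1),"shift",(R.T@(g-s["ee_pos"])).round(1))
E
python3 - <<'E'
from h import *
tool((-147,0),213)
a=np.load("top0.npy")
for n,(v,u) in dict(bottle=(slice(112,142),slice(318,342)),sleeve=(slice(100,130),slice(278,300)),driver=(slice(232,250),slice(268,300))).items():
    p=a[v,u,:3].reshape(-1,3); p=p[(p[:,2]>(10 if n=='driver' else 60))]
    d=dock(p); print(n,d.min(0).round(),d.max(0).round(),p[:,2].max().round())
E
```

```text
t 1.5 dock [252.6 559.5] z 213.0 toolx deg 61.38 F [-0.2  0.7 -0. ] shift [-4.004e+02  5.589e+02  4.000e-01]
bottle [ -53. -202.] [  -1. -151.] 154.0
sleeve [  64. -170.] [ 101. -132.] 123.0
driver [-104.  143.] [-11. 168.] 31.0
```

Call:
{"fn": "servo_tool", "kwargs": {"increments": [[-15,20,0,0],[-25,35,0,0],[-25,35,0,0],[-25,35,0,0],[-25,35,0,0],[-25,35,0,0],[-25,35,0,0],[-25,35,0,0]]}}

```text
time_s: 2.3
ee_pos: [304.5, 256.2, 213.5]
ee_rot: [0.0, 0.859, 0.512, 0.0]
contact_force: [0.5, -0.1, 0.2]
width: 94.2
```

Call:
{"fn": "servo_tool", "kwargs": {"increments": [[-25,35,0,0],[-25,35,0,0],[-25,35,0,0],[-25,35,0,0],[-25,35,0,0],[-25,35,0,0],[-25,35,0,0],[-25,35,0,0]]}}

```text
time_s: 3.1
ee_pos: [454.5, -53.7, 213.4]
ee_rot: [-0.0, 0.859, 0.511, 0.0]
contact_force: [0.4, 0.4, -0.0]
width: 94.0
```

Call:
{"fn": "servo_tool", "kwargs": {"increments": [[-10,14,0,0],[0,0,0,0],[0,0,0,0]]}}

```text
time_s: 3.4
ee_pos: [460.7, -66.3, 213.1]
ee_rot: [-0.001, 0.86, 0.511, -0.0]
contact_force: [-0.4, 0.9, 0.4]
width: 93.9
```

```bash
python3 -c "
from h import *
tool((-147,0),60)"
```

```text
t 3.4 dock [-145.9    1.4] z 213.1 toolx deg 61.4 F [-0.4  0.9  0.4] shift [ -1.2   1.7 153.1]
```

Call:
{"fn": "servo_tool", "kwargs": {"increments": [[-1,1.5,20,0],[-1,0,40,0],[0,0,40,0],[0,0,30,0],[0,0,12,0],[0,0,0,0],[0,0,0,0]]}}

```text
time_s: 4.1
ee_pos: [461.8, -68.5, 72.0]
ee_rot: [-0.0, 0.859, 0.511, 0.0]
contact_force: [0.1, 0.0, -0.3]
width: 93.7
```

Run:
```python
from h import *
tool((-147,0),32)
out=[]
for n,(u0,u1,v0,v1) in (("top",(245,395,125,255)),("side",(250,380,120,240))):
    d=get_image(n); W=pts(d); im=d["image"]; np.save(n+"1.npy",np.dstack([W,im]))
    out.append(cv2.resize(im[v0:v1,u0:u1],(400,400),interpolation=2))
    hsv=cv2.cvtColor(im,cv2.COLOR_BGR2HSV).astype(int); D=dock(W)
    m=(abs(hsv[...,0]-108)<12)&(hsv[...,1]>140)&(hsv[...,2]>60)&(abs(D[...,0]+100)<60)&(abs(D[...,1])<100)&(W[...,2]>30)
    p=D[m]; t=W[m][:,2]; top=p[t>np.percentile(t,70)]
    print(n,m.sum(),np.percentile(p,[2,98],axis=0).round(1),"top mean",top.mean(0).round(1),"skew",np.polyfit(top[:,1],top[:,0],1))
cv2.imwrite("pics/a1.png",np.hstack(out))
```

```text
t 4.1 dock [-147.3   -0.6] z 72.0 toolx deg 61.49 F [ 0.1  0.  -0.3] shift [ 0.3 -0.6 40. ]
top 7 [[-118.8   30.1]
 [-112.5   41.9]] top mean [-115.8   37. ] skew [ -0.63121441 -92.44703897]
side 425 [[-141.3  -71.8]
 [-104.3   79.2]] top mean [-118.9    1.7] skew [ 8.32617456e-02 -1.19084223e+02]
```

View pics/a1.png

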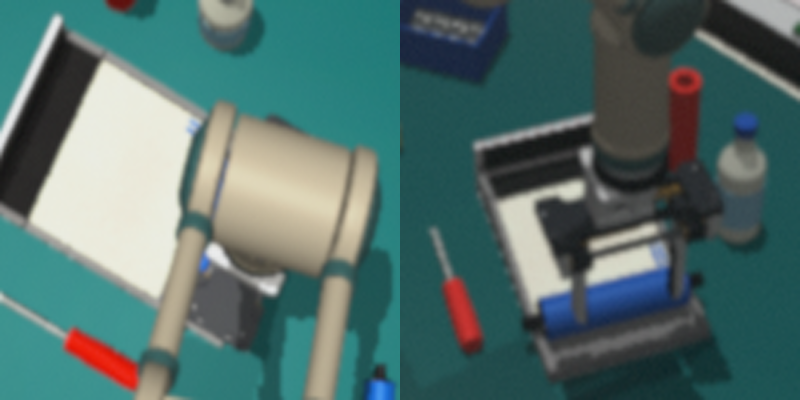

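The fingers stand just behind and above the roller. Its position is uncertain by about 8 mm, so I'll back off over the low lip before descending.

Call:
{"fn": "servo_tool", "kwargs": {"increments": [[-10,0,0,0],[0,-0.6,10,0],[0,0,15,0],[0,0,12,0],[0,0,3,0],[0,0,0,0],[0,0,0,0]]}}

```text
time_s: 4.9
ee_pos: [457.0, -78.6, 31.7]
ee_rot: [0.0, 0.86, 0.51, 0.0]
contact_force: [0.1, 0.3, 0.0]
width: 93.8
```

Run:
```python
from h import *
tool((-147,0),32)
d=get_image("side"); cv2.imwrite("pics/a2.png",cv2.resize(d["image"][150:240,260:370],None,fx=6,fy=6,interpolation=2))
```

```text
t 4.9 dock [-158.5   -1.2] z 31.7 toolx deg 61.35 F [0.1 0.3 0. ] shift [11.5 -1.2 -0.3]
```

View pics/a2.png

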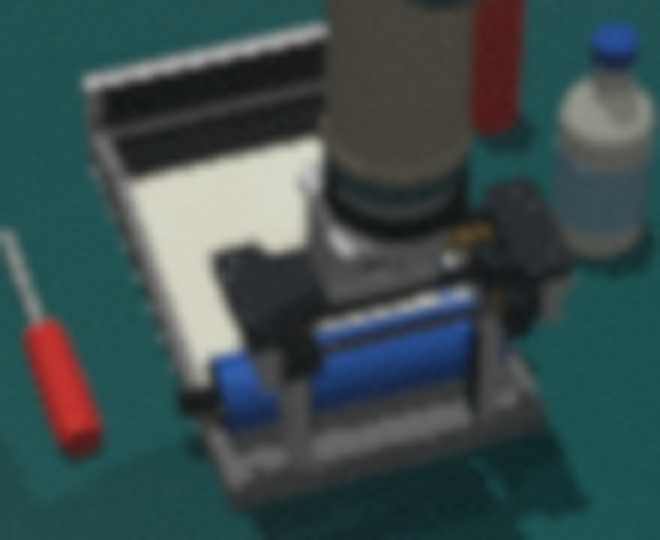

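Fingers are behind the roller, clear of the lip. Moving slowly into contact.

Call:
{"fn": "servo_tool", "kwargs": {"increments": [[1,0,0,0],[1.5,0,0,0],[1.5,0,0,0],[1.5,0,0,0],[1.5,0,0,0],[1.5,0,0,0],[1.5,0,0,0],[1.5,0,0,0]]}}

```text
time_s: 5.75
ee_pos: [462.3, -68.1, 31.4]
ee_rot: [-0.0, 0.86, 0.51, 0.0]
contact_force: [0.4, 0.5, 0.3]
width: 94.2
```

Call:
{"fn": "servo_tool", "kwargs": {"increments": [[1.5,0,0,0],[1.5,0,0,0],[1.5,0,0,0],[1.5,0,0,0],[1.5,0,0,0],[1.5,0,0,0],[1.5,0,0,0],[1.5,0,0,0]]}}

```text
time_s: 6.55
ee_pos: [468.0, -57.6, 31.4]
ee_rot: [-0.0, 0.86, 0.51, 0.0]
contact_force: [-1.0, 0.1, 0.3]
width: 94.3
```

```bash
cat > look.py <<'E'
from h import *
import sys
tool((-147,0),32)
d=get_image("side"); W=pts(d); im=d["image"]
hsv=cv2.cvtColor(im,cv2.COLOR_BGR2HSV).astype(int); D=dock(W)
m=(abs(hsv[...,0]-108)<12)&(hsv[...,1]>140)&(hsv[...,2]>60)&(abs(D[...,0])<165)&(abs(D[...,1])<100)&(W[...,2]>30)
p=D[m]
for lo,hi in((-80,-62),(-40,40),(62,80)):
    k=(p[:,1]>lo)&(p[:,1]<hi); print(lo,hi,k.sum(),np.percentile(p[k],[5,50,95],axis=0)[:,0].round(1) if k.sum() else "", "ymin/max",p[:,1].min().round(),p[:,1].max().round())
if len(sys.argv)>1: cv2.imwrite(f"pics/{sys.argv[1]}.png",cv2.resize(im[140:240,250:370],None,fx=6,fy=6,interpolation=2))
E
python3 look.py
```

```text
t 6.55 dock [-134.8   -0.8] z 31.4 toolx deg 61.37 F [-1.   0.1  0.3] shift [-12.2  -0.8  -0.6]
-80 -62 12 [-126.6 -122.  -117. ] ymin/max -85.0 82.0
-40 40 263 [-127.8 -116.6  -95.4] ymin/max -85.0 82.0
62 80 56 [-126.  -115.2 -100.6] ymin/max -85.0 82.0
```

Call:
{"fn": "servo_tool", "kwargs": {"increments": [[2,0,0,0],[2,0,0,0],[2,0,0,0],[2,0,0,0],[2,0,0,0],[2,0,0,0],[2,0,0,0],[2,0,0,0]]}}

```text
time_s: 7.4
ee_pos: [475.7, -43.5, 31.4]
ee_rot: [-0.0, 0.86, 0.51, 0.0]
contact_force: [0.1, 0.4, -0.0]
width: 93.6
```

```bash
python3 look.py a3
```

```text
t 7.4 dock [-118.7   -0.8] z 31.4 toolx deg 61.37 F [ 0.1  0.4 -0. ] shift [-28.3  -0.8  -0.6]
-80 -62 7 [-108.9 -104.1  -95.9] ymin/max -86.0 82.0
-40 40 268 [-112.9 -101.4  -80.2] ymin/max -86.0 82.0
62 80 59 [-111.5 -100.   -84.2] ymin/max -86.0 82.0
```

View pics/a3.png

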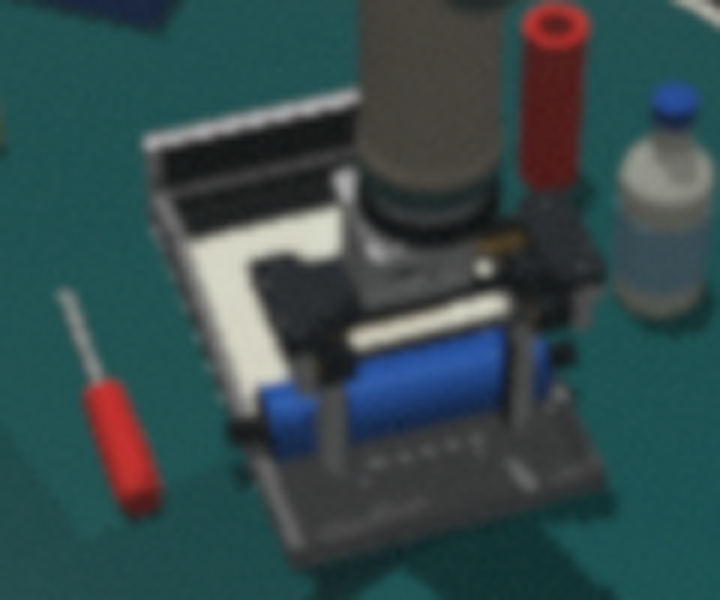

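The roller is square and in contact with both fingers. Starting up the slope, raising about 0.14 mm per mm.

Call:
{"fn": "servo_tool", "kwargs": {"increments": [[2,0,0,0],[2,0,0,0],[2,0,-0.2,0],[2,0,-0.3,0],[2,0,-0.3,0],[2.5,0,-0.35,0],[2.5,0,-0.35,0],[2.5,0,-0.35,0]]}}

```text
time_s: 8.25
ee_pos: [484.1, -28.1, 33.3]
ee_rot: [-0.0, 0.86, 0.51, 0.0]
contact_force: [-1.3, -0.9, 0.7]
width: 94.2
```

Call:
{"fn": "servo_tool", "kwargs": {"increments": [[2.5,0,-0.35,0],[2.5,0,-0.35,0],[2.5,0,-0.35,0],[2.5,0,-0.35,0],[2.5,0,-0.35,0],[2.5,0,-0.35,0],[2.5,0,-0.35,0],[2.5,0,-0.35,0]]}}

```text
time_s: 9.05
ee_pos: [493.7, -10.6, 36.1]
ee_rot: [-0.0, 0.86, 0.51, 0.0]
contact_force: [-1.8, -0.5, 1.4]
width: 94.5
```

```bash
python3 look.py
```

```text
t 9.05 dock [-81.2  -0.8] z 36.1 toolx deg 61.37 F [-1.8 -0.5  1.4] shift [-65.8  -0.8   4.1]
-80 -62 9 [-73.3 -68.  -57.5] ymin/max -88.0 82.0
-40 40 236 [-74.2 -64.2 -47.1] ymin/max -88.0 82.0
62 80 54 [-74.3 -64.3 -45.3] ymin/max -88.0 82.0
```

Call:
{"fn": "servo_tool", "kwargs": {"increments": [[2.5,0,-0.35,0],[2.5,0,-0.35,0],[2.5,0,-0.35,0],[2.5,0,-0.35,0],[2.5,0,-0.35,0],[2.5,0,-0.35,0],[2.5,0,-0.35,0],[2.5,0,-0.35,0]]}}

```text
time_s: 9.9
ee_pos: [503.3, 7.0, 39.0]
ee_rot: [-0.0, 0.86, 0.51, 0.0]
contact_force: [-0.3, -1.8, 0.3]
width: 93.7
```

Call:
{"fn": "servo_tool", "kwargs": {"increments": [[2.5,0,-0.35,0],[2.5,0,-0.35,0],[2.5,0,-0.35,0],[2.5,0,-0.35,0],[2.5,0,-0.35,0],[2.5,0,-0.35,0],[2.5,0,-0.35,0],[2.5,0,-0.35,0]]}}

```text
time_s: 10.7
ee_pos: [512.8, 24.5, 41.7]
ee_rot: [-0.0, 0.86, 0.51, 0.0]
contact_force: [-0.8, 0.0, 0.2]
width: 93.8
```

Call:
{"fn": "servo_tool", "kwargs": {"increments": [[2.5,0,-0.35,0],[2.5,0,-0.35,0],[2.5,0,-0.35,0],[2.5,0,-0.35,0],[2.5,0,-0.35,0],[2.5,0,-0.35,0],[2.5,0,-0.35,0],[2.5,0,-0.35,0]]}}

```text
time_s: 11.5
ee_pos: [522.4, 42.1, 44.5]
ee_rot: [-0.0, 0.86, 0.51, 0.0]
contact_force: [0.1, -2.1, 1.0]
width: 94.2
```

Call:
{"fn": "servo_tool", "kwargs": {"increments": [[2.5,0,-0.35,0],[2.5,0,-0.35,0],[2.5,0,-0.35,0],[2.5,0,-0.35,0],[2.5,0,-0.35,0],[2.5,0,-0.35,0],[2.5,0,-0.35,0],[2.5,0,-0.35,0]]}}

```text
time_s: 12.3
ee_pos: [532.0, 59.6, 47.3]
ee_rot: [-0.0, 0.86, 0.51, 0.0]
contact_force: [-0.3, -1.3, 0.5]
width: 93.9
```

```bash
python3 look.py a4
```

```text
t 12.3 dock [-1.2 -0.7] z 47.3 toolx deg 61.37 F [-0.3 -1.3  0.5] shift [-145.8   -0.8   15.3]
-80 -62 13 [ 6.9 13.3 23.1] ymin/max -85.0 83.0
-40 40 246 [ 5.7 16.8 37.2] ymin/max -85.0 83.0
62 80 63 [ 3.6 16.1 37.6] ymin/max -85.0 83.0
```

View pics/a4.png

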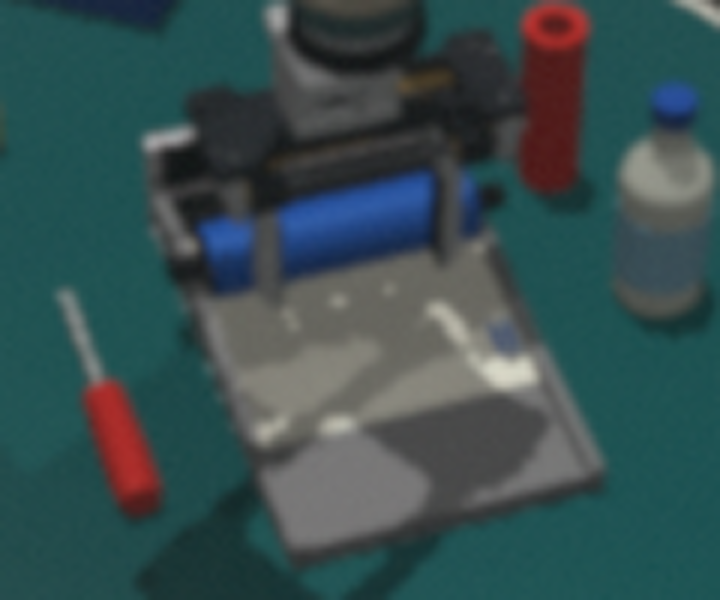

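The roller is at about x = 29 mm and square, with forces around 2 N. On to the crest, slowing down.

Call:
{"fn": "servo_tool", "kwargs": {"increments": [[2.5,0,-0.35,0],[2.5,0,-0.35,0],[2.5,0,-0.35,0],[2.5,0,-0.35,0],[2.5,0,-0.35,0],[2.5,0,-0.35,0],[2.5,0,-0.35,0],[2,0,-0.3,0]]}}

```text
time_s: 13.15
ee_pos: [541.4, 76.8, 50.1]
ee_rot: [-0.0, 0.86, 0.51, 0.0]
contact_force: [-1.1, -0.9, 1.5]
width: 94.3
```

Call:
{"fn": "servo_tool", "kwargs": {"increments": [[2,0,-0.3,0],[2,0,-0.3,0],[2,0,-0.3,0],[2,0,-0.3,0],[1.5,0,-0.2,0],[1.5,0,-0.2,0],[1.5,0,0,0],[1.5,0,0,0]]}}

```text
time_s: 13.95
ee_pos: [548.0, 88.9, 51.7]
ee_rot: [-0.0, 0.86, 0.51, 0.0]
contact_force: [-0.7, -0.7, 0.0]
width: 93.9
```

```bash
python3 look.py
```

```text
t 13.95 dock [32.2 -0.6] z 51.7 toolx deg 61.37 F [-0.7 -0.7  0. ] shift [-179.2   -0.9   19.6]
-80 -62 14 [40.  45.7 77.6] ymin/max -86.0 83.0
-40 40 252 [ 39.9  50.  105.6] ymin/max -86.0 83.0
62 80 59 [ 38.8  51.7 100.6] ymin/max -86.0 83.0
```

Call:
{"fn": "servo_tool", "kwargs": {"increments": [[1.5,0,-0.1,0],[1.5,0,0,0],[1.5,0,0,0],[1.5,0,0,0],[1.5,0,0,0],[1,0,0,0],[0.5,0,0,0],[0,0,0,0]]}}

```text
time_s: 14.8
ee_pos: [552.3, 96.8, 51.7]
ee_rot: [-0.0, 0.86, 0.51, 0.0]
contact_force: [-0.1, -0.5, -0.2]
width: 93.9
```

```bash
python3 look.py
```

```text
t 14.8 dock [41.2 -0.6] z 51.7 toolx deg 61.38 F [-0.1 -0.5 -0.2] shift [-188.2   -0.9   19.7]
-80 -62 0  ymin/max -85.0 83.0
-40 40 253 [61.7 70.5 97.1] ymin/max -85.0 83.0
62 80 61 [ 62.5  72.9 103.5] ymin/max -85.0 83.0
```

The roller has dropped ahead of the fingers. Withdrawing back, then up.

Call:
{"fn": "servo_tool", "kwargs": {"increments": [[-5,0,0,0],[-10,0,0,0],[-10,0,-5,0],[0,0,-20,0],[0,0,-30,0],[0,0,-40,0],[0,0,-40,0],[0,0,-30,0]]}}

```text
time_s: 15.65
ee_pos: [540.3, 73.9, 219.8]
ee_rot: [0.001, 0.86, 0.51, 0.001]
contact_force: [0.9, 0.1, 0.0]
width: 94.3
```

Call:
{"fn": "servo_tool", "kwargs": {"increments": [[-20,-20,0,0],[-30,-35,0,0],[-30,-35,0,0],[-30,-35,0,0],[-30,-35,0,0],[-20,-30,0,0],[-10,-10,0,0],[0,0,0,0]]}}

```text
time_s: 16.45
ee_pos: [282.1, 20.9, 217.1]
ee_rot: [0.001, 0.86, 0.51, 0.001]
contact_force: [0.2, -0.3, -0.4]
width: 94.2
```

```bash
python3 look.py a5
python3 - <<'E'
from h import *
a=np.load("top0.npy"); d=get_image("top"); im=d["image"]; W=pts(d)
hsv=cv2.cvtColor(im,cv2.COLOR_BGR2HSV).astype(int); D=dock(W)
m=(abs(hsv[...,0]-108)<12)&(hsv[...,1]>140)&(hsv[...,2]>60)&(abs(D[...,0]-60)<65)&(abs(D[...,1])<90)&(W[...,2]>40)
print("roller top-view",m.sum(),D[m].mean(0),np.percentile(D[m],[2,98],axis=0),np.percentile(W[m][:,2],98),"skew",np.polyfit(D[m][:,1],D[m][:,0],1))
for n in("bottle",(112,142,318,342)),("sleeve",(100,130,278,300)),("driver",(218,252,240,302)):
    r=n[1]; print(n[0],np.abs(im[r[0]:r[1],r[2]:r[3]].astype(int)-a[r[0]:r[1],r[2]:r[3],3:]).mean())
cv2.imwrite("pics/top5.png",im)
E
```

```text
t 16.45 dock [-155.1  199.9] z 217.1 toolx deg 61.27 F [ 0.2 -0.3 -0.4] shift [  8.2 199.6 185.5]
-80 -62 50 [ 62.8  73.5 108.5] ymin/max -88.0 78.0
-40 40 264 [ 62.3  74.1 105.6] ymin/max -88.0 78.0
62 80 13 [58.3 63.6 67.2] ymin/max -88.0 78.0
roller top-view 955 [85.0090784   1.77978843] [[ 65.36425473 -75.81727012]
 [107.69926547  78.82836182]] 74.3753737951883 skew [-2.77150076e-03  8.50140111e+01]
bottle 0.4935185185185185
sleeve 0.6686868686868687
driver 1.4879822896900696
```

View pics/a5.png

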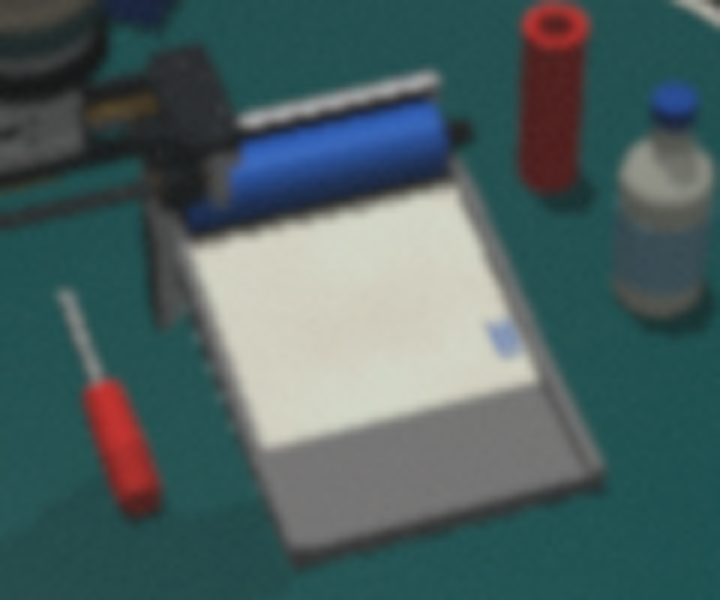

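View pics/top5.png

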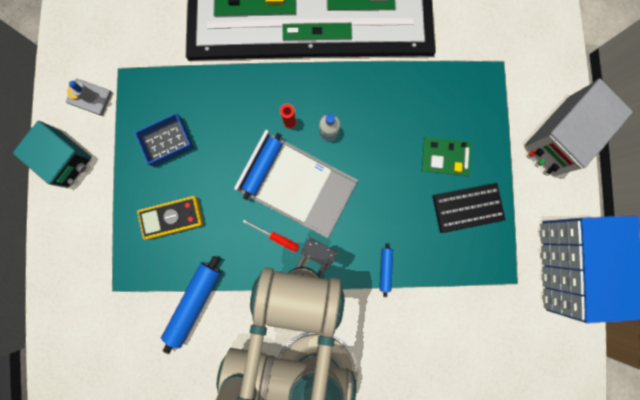

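The roller lies in the cradle against the stop at about px (262,165) in the top view, measured at dock x = 85 mm and square. The bottle, sleeve and driver have not moved, and the hand is clear.

```bash
python3 -c "
from cell import *
print(job_done())"
```

```text
the job is handed in; nothing more can be done
None
```

The blue roller is parked in the cradle against the stop, and the job is handed in at about 16.5 s on the robot clock. I pushed it up the pad with both open fingertips at about 20–25 mm/s. Contact readings stayed at about 2 N, it was never pinched or lifted, and it dropped the last part home by itself.

- **Position:** the last top view put the roller's centre at dock x = 85.0 mm (target 85). It was square to the lane to about 0.2°, with its top about 74 mm above the bench; the nominal height is 72 mm and the calibration is good to about 2 mm.
- **Rest of the bench:** the bottle, sleeve and screwdriver showed no movement between the first and last pictures. The other loose items look unmoved by eye, but I did not measure them.
- **Hand:** it was about 200 mm clear of the dock's centre line, with no contact force.
- **One disagreement:** before contact, the side view placed the roller up to 8 mm further back than the top view. It sees only the roller's rear face, so I approached from further back, over the lip, to be safe.

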